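# Ease the seized stopper out of the decanter

## Task

The amber square-headed stopper has seized in the blue decanter, and a straight pull only lifts the decanter: work it out by twisting it back and forth while pulling lightly, so that the decanter stays fully seated in its wooden tray throughout. Then set the stopper down gently, standing upright on its plug on the round cork coaster, and let go. Leave the terracotta carafe and everything else alone.

Things in the scene. Friction and masses are not known exactly. Their poses are not given: they have to be found in the camera images.
- stopper: the seized stopper, 120 g. From the bottom up: a round plug 30 mm in diameter and 22 mm long, a brass collar disc 42 mm in diameter and 6 mm thick, and an amber square head 36 x 36 mm and 40 mm tall to grip by two opposite flat sides. Total height 68 mm. Origin: centre of the flat underside of the plug; z up along the plug, x and y square to the head's flat sides; head centre at z = 48 mm.
- head (a point): centre of the stopper's square head, on its axis, 48 mm above its underside, where to grip it; 26 mm above the rim of the neck at the start (head from 178 to 218 mm above the table). x and y square to the flat sides
- mouth (a point): centre of the rim of the decanter's neck, on the neck's axis, 172 mm above the table; z up. The blue stoneware decanter is 90 x 90 mm square and 118 mm tall to its shoulder, with a round neck 44 mm in outer diameter
- decanter (a joint): height by which the decanter has been lifted in its tray (m): 0 = seated. The tray's square well, 14 mm deep, keeps the decanter from turning or sliding, but it weighs only 0.8 to 1.6 kg (varies): an upward pull of 10 to 18 N lifts it; it falls back when let go. More than 3 mm counts as lifted
- tray: square walnut tray fixed to the table, 136 x 136 x 18 mm, in which the blue decanter stands; origin: centre of its underside; x and y along its sides
- grip_zone (a point): point on the neck's axis 8 mm below the rim: from here down 10 mm, four sprung rubber pads press on the plug, which is 22 mm deep. They hold it by 30 to 70 N of dry friction (varies) over its first 14 mm of travel. Twisting takes 0.4 to 1.1 N m (grip firmly), either way, without stops; only while turning does it creep up under a light pull (6 to 8 N), the slower the tighter it is
- coaster_top (a point): centre of the top of the round cork coaster, 100 mm in diameter, 6 mm thick, fixed flat on the table; z up
- carafe: terracotta carafe of the same shape as the decanter (90 x 90 mm, 212 mm tall over its dark wooden head), standing on the table; leave it alone; origin: centre of its underside
- tumbler: green glass tumbler, 72 mm in diameter, 85 mm tall; leave it alone; origin: centre of its underside
- bowl: white bowl, 120 mm in diameter, 50 mm tall; leave it alone; origin: centre of its underside
- remote: white remote control 190 x 46 x 22 mm lying along its x; leave it alone; origin: centre of its underside
- candle: white candle jar, 70 mm in diameter, 90 mm tall; leave it alone; origin: centre of its underside
There are look-alikes about, which are no part of the job. Of the things shaped like the stopper, the amber glass one is meant.

How it is judged:
On the way, in this order (a step that is already met when the one before it is completed fails the run):
1. the plug is drawn clear of the decanter's neck (z of stopper in the frame of mouth above 0.003 m and value of joint decanter below 0.003 m), for 0.1 s.
2. the stopper, still held, is lowered upright onto the coaster (underside within 12 mm of it) (horizontal distance between stopper and coaster_top below 0.035 m and z of stopper in the frame of coaster_top below 0.012 m and angle between stopper's own z axis and vertical below 0.25 rad and linear speed of stopper below 0.15 m/s and contact force between the fingers and stopper above 0.5 N), for 0.05 s.
At the end, for the whole second after the job is handed in: the stopper stands upright (within 7 degrees) and still on its plug on the coaster, its axis within 35 mm of the coaster's centre; the decanter is seated in its tray (within 3 mm) (horizontal distance between stopper and coaster_top below 0.035 m and z of stopper in the frame of coaster_top between -0.004 and 0.004 m and angle between stopper's own z axis and vertical below 0.12 rad and linear speed of stopper below 0.02 m/s and value of joint decanter below 0.003 m); the robot touches nothing.
It fails at once if the decanter is lifted more than 3 mm in its tray (value of joint decanter above 0.003 m).
It fails at once if the carafe, tumbler, bowl, remote or candle is moved more than 25 mm (distance of any of carafe, tumbler, bowl, remote, candle from where it was at the start of the episode above 0.025 m).
It also fails if it takes over 72 s, if anything falls off the work surface, if the arm or the gripper's body presses on something with over 40 N, if the wrist force passes 120 N, or if a joint passes its speed limit or range.

## Robot

A 6-joint arm with a two-finger parallel gripper is mounted at the origin on the work surface. World frame = base frame: x ahead of the robot, y to its left, z up, the work surface at z = 0. Lengths are in m, angles in rad, forces in N, time in s.
With the tool pointing down it reaches from about 0.425 to 0.95 m from the base axis. Payload 3.5 kg.
Tool frame: the origin (TCP) lies midway between the tips of the shut fingers; the grasp point (between the pads) lies 19 mm behind it; z points along the fingers, y is the line along which they close (so a half turn about z gives the same grasp; the last joint's range is limited). The gripper opens to 85 mm and grips with 20 to 120 N. Pads are 22 mm wide; open, the fingers measure 114 mm over their backs; the gripper's body (76 mm by 85 mm) begins 54 mm behind the grasp point. The pads swing forward as they close: fully open they stand 13 mm farther back than shut.
Start: joints at [-1.298, 0.286, 1.577, -0, 1.279, -0.15], TCP at [0.277, -0.616, 0.231] pointing down, gripper open.
Joint ranges: [-2.77, 2.77], [-0.9, 2.22], [0.21, 2.48], [-1.53, 4.67], [0.24, 2.81], [-2.84, 2.84]. Speed limits (rad/s): [2.79, 2.79, 3.14, 3.14, 3.14, 3.14].

## Interface

Orientations are given as a unit quaternion [x, y, z, w].
In Python, from plant import ctrl, cams, order gives the robot as it stands.
- The arm moves only by the tool move_arm, never from a script. Its argument "plan" is one flat list of numbers, 7 for each row, row after row: the shift along the world's x, y, z in mm, then the turn, a rotation vector about the world's x, y, z in degrees, then the finger opening in mm, from 0 to 85.4. A call has 1 to 12 rows; each row shifts and turns the commanded pose from where the row before left it; what a row does not reach is not made up. A row lasts 1/10 s, in which the tool goes at most 50 mm and 8.59 degrees, less where a joint would pass 70% of its speed; a pose out of reach is approached as far as the arm can. A call is refused whole if a number of a shift passes 50 or a number of a turn 8.59, either way. A call with a gripper value outside its range is refused whole. The fingers move at their own pace and stop on an object; "newtons" is the grip in N (left out, the last holds). Time passes only in rows, so rows that do not move let the fingers close. It gives the time, the measured TCP pose, the force, the opening and the grip force at its end, in the units of the state.
- ctrl.get_state(): the state, without advancing time (a new reading comes with each control period).
- cams.read_camera(name): name is "side" or "top" or "wrist"; returns a dict with "color" (384x512x3 uint8, red, green, blue), "fov_y" (degrees; the focal length in pixels is half the picture's height over the tangent of half this angle, whatever the lens; pixels are square), "cx", "cy" (the principal point, pixels), "origin" and "orientation" of the camera in the world; the wrist camera has in their place "T_tool_cam" (4x4, takes a point from camera to tool coordinates, whose origin is the TCP and whose axes are the flange's). Camera axes: x right, y up, looking along -z (the intrinsics and any distortion apply to the point x, -y, -z); pixel columns grow to the right and rows downward; lengths in m; the calibration is good to about 2 mm. The wrist camera is an equidistant fisheye: a pixel r from the principal point sees the ray r / f radians off the axis. A picture is of the moment at which its call begins: read the wrist's pose just before it. There is no depth.
- order.sign_off(): hands the job in; it is judged then, once.
The state is a dict: "time": time; "qpos": joint angles; "dq": joint speeds; "joint_efforts": joint torques, N m; "eef_pos": TCP position; "tcp_rot": TCP orientation; "contact_force": force on the tool from outside, world axes, zero at the start; "wrist_torque": the same for the moment, N m; "opening": opening from 0.0 (shut) to 1.0 (fully open); "finger_force": force on a finger pad.
Only numpy, scipy, OpenCV 4.12 (cv2) and the standard library are available. Lean on these libraries where they do the work, as an engineer would, in place of code of your own. Each camera call takes 0.05 s, during which the arm holds its last target. There are 200 camera calls.

## Working session

There is one attempt and no reset: what is moved stays moved. The work goes in short steps, Python scripts to look and compute and a tool call to move; the robot and the scene stay as the last step left them, time stands still between calls to the robot, and variables do not carry over. Pictures are saved under pics/ and viewed, at most 10 in all, crops included, and the job is handed in when it is done.

Besides the shell and the picture viewer there is one more tool, called after "Emit:" as name(argument=value, ...), one argument or row to a line, values as JSON. move_arm: Moves the arm, as the interface text tells. Its arguments: {"type":"object","properties":{"plan":{"type":"array","items":{"type":"number"}},"newtons":{"type":"number"}},"required":["plan"]}

```bash
mkdir -p pics
cat > h.py <<'E'
import numpy as np, cv2
from scipy.spatial.transform import Rotation as R
from plant import ctrl, cams, order
def ray(c,u,v):
    f=c["color"].shape[0]/2/np.tan(np.radians(c["fov_y"])/2)
    d=np.array([(u-c["cx"])/f,-(v-c["cy"])/f,-1.])
    return np.array(c["origin"]),R.from_quat(c["orientation"]).apply(d)
def onz(c,u,v,z):
    o,d=ray(c,u,v); return o+d*(z-o[2])/d[2]
E
python3 - <<'E'
from h import *
a=cams.read_camera("top");b=cams.read_camera("side")
for n,c in(("top",a),("side",b)):
    print(n,{k:v for k,v in c.items() if k!="color"}); cv2.imwrite(f"pics/{n}0.png",c["color"][...,::-1])
print(ctrl.get_state())
E
```

```text
top {'fov_y': 55.22482966573311, 'cx': 249.0881064245057, 'cy': 187.23818086941523, 'origin': array([0.45091576, 0.01012848, 1.39024049]), 'orientation': array([ 0.02281568, -0.03085232, -0.70583967,  0.70733156])}
side {'fov_y': 51.627174999265236, 'cx': 261.7810480492747, 'cy': 190.44012654774522, 'origin': array([-0.08631579,  0.86598557,  0.80654558]), 'orientation': array([-0.14750603,  0.45965002,  0.83135834, -0.27533096])}
{'time': 0.1, 'qpos': array([-1.29800857e+00,  2.87121442e-01,  1.57807578e+00, -8.59356864e-06,
        1.27862164e+00, -1.50002553e-01]), 'dq': array([-7.55760184e-05, -3.01537840e-03, -4.77260372e-03, -1.88992127e-04,
       -2.05180496e-03, -1.27946456e-03]), 'joint_efforts': array([ 1.13703300e-03, -4.07294261e+01, -2.93699634e+01, -1.01872504e-04,
        3.42228042e-03,  1.00122168e-05]), 'eef_pos': array([ 0.27681198, -0.6149516 ,  0.23003147]), 'tcp_rot': array([ 9.77738262e-01,  2.09825288e-01, -7.23989812e-05, -1.11075446e-03]), 'contact_force': array([ 0.47190182, -0.37302329,  0.46628167]), 'wrist_torque': array([-0.00868423,  0.02201279, -0.00278008]), 'finger_force': 0.0, 'opening': 1.0013635869938904}
```

View pics/top0.png

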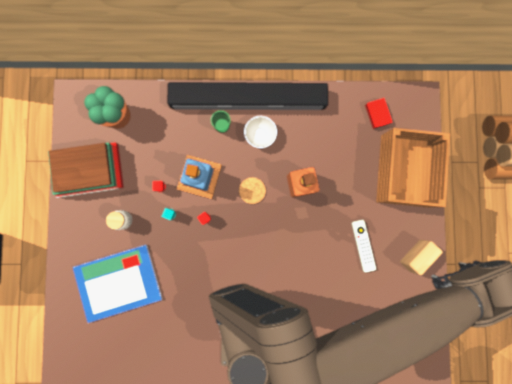

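View pics/side0.png

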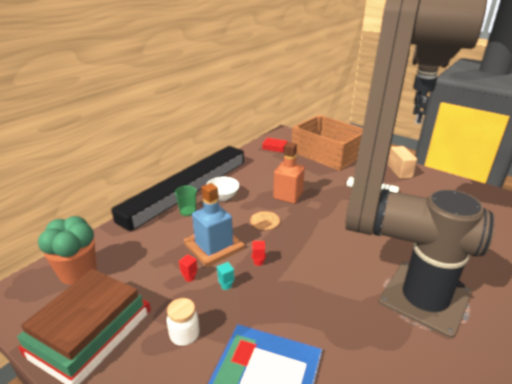

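Top view: the blue decanter carries an amber head at about (194,172) and the orange carafe a dark head at about (305,181). The coaster is at (252,190). The amber head on the blue decanter fits the description. I'll confirm that in an enlarged crop and measure.

Run:
```python
from h import *
a=cams.read_camera("top");b=cams.read_camera("side")
A=a["color"];B=b["color"]
c1=cv2.resize(A[145:215,165:335],None,fx=4.5,fy=4.5,interpolation=cv2.INTER_CUBIC)[:,:765]
c2=cv2.resize(B[135:265,165:325],None,fx=2.2,fy=2.2,interpolation=cv2.INTER_CUBIC)
im=np.zeros((601,765,3),np.uint8);im[:c1.shape[0]]=c1;im[c1.shape[0]:c1.shape[0]+c2.shape[0],:c2.shape[1]]=c2[:600-c1.shape[0]]
cv2.imwrite("pics/crop1.png",im[:600,:,::-1])
def blobs(I,box,lo,hi,amin):
    x0,y0,x1,y1=box;h=cv2.cvtColor(I,cv2.COLOR_RGB2HSV)[y0:y1,x0:x1]
    m=cv2.inRange(h,lo,hi);n,l,s,ce=cv2.connectedComponentsWithStats(m)
    for i in range(1,n):
        if s[i,4]>=amin:
            p=np.argwhere(l==i)[:,::-1].astype(np.float32)+[x0,y0]
            print("  ",ce[i]+[x0,y0],s[i],cv2.minAreaRect(p.astype(np.float32)))
print("hsv head",cv2.cvtColor(A,cv2.COLOR_RGB2HSV)[160:184:3,182:208:3].tolist())
print("coaster");blobs(A,(235,172,270,208),(12,90,150),(30,255,255),100)
print("blue");blobs(A,(175,150,225,205),(95,80,40),(125,255,255),60)
for n,u,v,z in(("head",194,171.5,.218),("coaster",252.5,190.5,.006),("carafe",305,181,.212),("base",0,0,0)): print(n,onz(a,u,v,z))
```

```text
Traceback (most recent call last):
ValueError: could not broadcast input array from shape (285,352,3) into shape (286,352,3)
```

Run:
```python
from h import *
a=cams.read_camera("top");b=cams.read_camera("side")
A=a["color"];B=b["color"]
c1=cv2.resize(A[145:215,165:335],(760,313),interpolation=cv2.INTER_CUBIC)
c2=cv2.resize(B[135:265,165:325],(352,286),interpolation=cv2.INTER_CUBIC)
im=np.zeros((600,760,3),np.uint8);im[:313]=c1;im[313:599,:352]=c2
cv2.imwrite("pics/crop1.png",im[...,::-1])
def blobs(I,box,lo,hi,amin):
    x0,y0,x1,y1=box;h=cv2.cvtColor(I,cv2.COLOR_RGB2HSV)[y0:y1,x0:x1]
    m=cv2.inRange(h,lo,hi);n,l,s,ce=cv2.connectedComponentsWithStats(m)
    for i in range(1,n):
        if s[i,4]>=amin:
            p=np.argwhere(l==i)[:,::-1].astype(np.float32)+[x0,y0]
            print("  ",ce[i]+[x0,y0],s[i],cv2.minAreaRect(p.astype(np.float32)))
print("coaster");blobs(A,(235,172,270,208),(12,90,150),(30,255,255),100)
print("blue");blobs(A,(175,150,225,205),(95,80,40),(125,255,255),60)
print("head top");blobs(A,(180,158,208,186),(5,150,60),(22,255,255),20)
print("head side");blobs(B,(195,175,225,215),(5,150,60),(22,255,255),20)
for n,u,v,z in(("head",194,171.5,.218),("coaster",252.5,190.5,.006),("carafe",305,181,.212)): print(n,onz(a,u,v,z))
```

```text
coaster
   [251.92       190.14166667] [  4   5  27  27 600] ((252.0, 190.0), (26.0, 26.0), 90.0)
blue
   [198.57845433 175.92271663] [  6  10  31  29 427] ((196.50942993164062, 174.21697998046875), (26.647947311401367, 24.312816619873047), 15.945395469665527)
head top
   [192.         170.69230769] [  6   7  13  12 117] ((192.2307891845703, 170.84617614746094), (11.7669677734375, 10.590271949768066), 11.309932708740234)
head side
   [208.94849785 192.74678112] [  6   9  16  18 233] ((208.89190673828125, 192.8513641357422), (17.426292419433594, 14.631509780883789), 80.53767395019531)
head [0.59027957 0.17368258 0.218     ]
coaster [ 0.54389355 -0.01844652  0.006     ]
carafe [ 0.56121618 -0.1837239   0.212     ]
```

View pics/crop1.png

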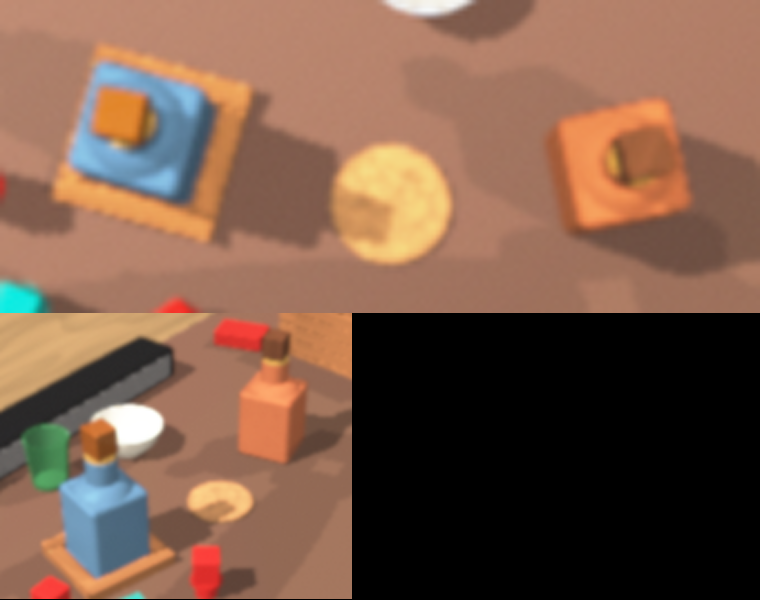

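The crop confirms it: the amber-headed stopper in the blue decanter is at top (192,171), and its head edges are turned about 11° clockwise. The dark-headed carafe and the small red stopper-like pieces at (159,186) and (205,218) are look-alikes. I'm moving above the stopper.

Emit:
move_arm(
  plan=[10,10,45,0,0,4,85,10,10,45,0,0,4,85,16,42,8,0,0,4,85,16,42,8,0,0,4,85,16,42,8,0,0,4,85,16,42,8,0,0,4,85,16,42,8,0,0,4,85,16,42,8,0,0,4,85,16,42,8,0,0,4,85,16,42,8,0,0,4,85,16,42,8,0,0,4,85,16,42,8,0,0,4,85],
  newtons=100,
)

```text
time: 1.5
eef_pos: [0.4572, -0.1737, 0.4019]
tcp_rot: [0.807, 0.59, 0.0, 0.0]
contact_force: [-0.2, -1.0, -0.7]
opening: 0.994
finger_force: 0.0
```

Emit:
move_arm(
  plan=[17,44,0,0,0,1,85,17,44,0,0,0,1,85,17,44,0,0,0,1,85,17,44,0,0,0,1,85,17,44,0,0,0,1,85,17,44,0,0,0,1,85,17,44,-10,0,0,1,85,17,44,-10,0,0,0,85,0,0,0,0,0,0,85,0,0,0,0,0,0,85,0,0,0,0,0,0,85],
)

```text
time: 2.6
eef_pos: [0.5929, 0.1758, 0.3818]
tcp_rot: [0.771, 0.637, 0.0, 0.0]
contact_force: [-0.7, -0.1, 0.3]
opening: 0.995
finger_force: 0.0
```

Run:
```python
from h import *
s=ctrl.get_state();w=cams.read_camera("wrist");a=cams.read_camera("top");b=cams.read_camera("side")
np.save("w1.npy",{"s":s,"w":w},allow_pickle=True)
print(s["time"],s["eef_pos"],s["tcp_rot"],s["qpos"],{k:v for k,v in w.items() if k!="color"})
cv2.imwrite("pics/w1.png",w["color"][...,::-1])
```

```text
2.6 [0.5929313  0.1758464  0.38175782] [7.70535718e-01 6.37396750e-01 6.94582953e-05 2.92205197e-04] [ 1.24598798e-01  8.91452393e-02  1.53392169e+00 -4.19137314e-04
  1.51809487e+00  3.13186976e-01] {'fov_y': 65.70646984690485, 'cx': 259.7877364602139, 'cy': 192.04902491246435, 'T_tool_cam': array([[-4.05576215e-04,  9.46126630e-01,  3.23796596e-01,
         8.35177747e-02],
       [ 9.99999795e-01,  5.44402307e-04, -3.38167200e-04,
        -8.94375789e-04],
       [-4.96224607e-04,  3.23796393e-01, -9.46126656e-01,
        -1.43340807e-01],
       [ 0.00000000e+00,  0.00000000e+00,  0.00000000e+00,
         1.00000000e+00]])}
```

View pics/w1.png

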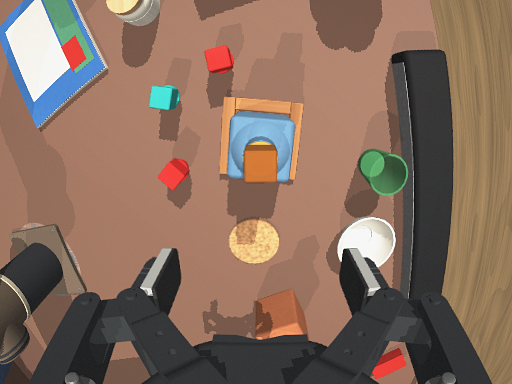

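The wrist view shows the amber head at about (261,165), nearly square to the fingers, with its collar peeking out above. The coaster is at (254,241). I'll compute the head corners.

```bash
cat >> h.py <<'E'
def wray(s,w,u,v):
    f=w["color"].shape[0]/2/np.tan(np.radians(w["fov_y"])/2)
    x,y=u-w["cx"],v-w["cy"];r=np.hypot(x,y);t=r/f
    d=np.array([np.sin(t)*x/r,-np.sin(t)*y/r,-np.cos(t)])
    T=w["T_tool_cam"];Q=R.from_quat(s["tcp_rot"])
    return Q.apply(T[:3,3])+s["eef_pos"],Q.apply(T[:3,:3]@d)
def wonz(s,w,u,v,z):
    o,d=wray(s,w,u,v);return o+d*(z-o[2])/d[2]
E
python3 - <<'E'
from h import *
D=np.load("w1.npy",allow_pickle=True).item();s,w=D["s"],D["w"];I=w["color"]
h=cv2.cvtColor(I,cv2.COLOR_RGB2HSV)
for v in range(138,190,3): print(v,[tuple(int(k) for k in h[v,u]) for u in (252,261,270)])
m=cv2.inRange(h[135:195,235:290],(5,180,100),(17,255,255))
n,l,st,ce=cv2.connectedComponentsWithStats(m);i=1+np.argmax(st[1:,4])
c=cv2.findContours((l==i).astype(np.uint8),cv2.RETR_EXTERNAL,cv2.CHAIN_APPROX_NONE)[0][0]
r=cv2.minAreaRect(c);print(st[i],r);bx=cv2.boxPoints(r)+[235,135];print(bx)
P=np.array([wonz(s,w,*p,.218) for p in bx]);print(P,P.mean(0))
e=np.diff(np.vstack([P,P[:1]]),axis=0);print(np.hypot(e[:,0],e[:,1]),np.degrees(np.arctan2(e[:,1],e[:,0])))
y=R.from_quat(s["tcp_rot"]).apply([0,1,0]);print("tool y yaw",np.degrees(np.arctan2(y[1],y[0])))
hc=h[212:268,222:286];mc=cv2.inRange(hc,(12,80,120),(30,255,255));M=cv2.findContours(mc,cv2.RETR_EXTERNAL,cv2.CHAIN_APPROX_NONE)[0]
cc=max(M,key=cv2.contourArea);el=cv2.fitEllipse(cc);print(el);print("coaster",wonz(s,w,el[0][0]+222,el[0][1]+212,.006))
E
```

```text
138 [(103, 99, 159), (104, 102, 160), (102, 97, 226)]
141 [(104, 109, 147), (18, 148, 224), (103, 100, 150)]
144 [(20, 158, 245), (19, 153, 240), (18, 122, 195)]
147 [(13, 180, 146), (13, 183, 149), (13, 180, 147)]
150 [(13, 184, 162), (13, 187, 165), (13, 185, 168)]
153 [(13, 189, 215), (13, 189, 214), (13, 189, 215)]
156 [(13, 189, 214), (13, 189, 214), (13, 189, 215)]
159 [(13, 191, 214), (13, 190, 213), (13, 189, 214)]
162 [(13, 192, 213), (13, 192, 214), (13, 191, 214)]
165 [(13, 191, 214), (13, 189, 214), (13, 189, 215)]
168 [(13, 188, 213), (13, 188, 213), (13, 190, 212)]
171 [(13, 189, 213), (13, 191, 212), (13, 192, 213)]
174 [(13, 185, 210), (13, 189, 214), (13, 186, 206)]
177 [(12, 183, 209), (13, 184, 206), (13, 184, 207)]
180 [(12, 186, 211), (13, 186, 207), (12, 185, 205)]
183 [(10, 92, 108), (9, 87, 105), (8, 87, 120)]
186 [(10, 97, 124), (10, 97, 121), (9, 100, 122)]
189 [(9, 93, 123), (9, 96, 122), (9, 97, 123)]
[   9   10   33   37 1169] ((25.0, 28.0), (36.0, 32.0), 90.0)
[[244. 145.]
 [276. 145.]
 [276. 181.]
 [244. 181.]]
[[0.58175397 0.2088709  0.218     ]
 [0.61459311 0.20258679 0.218     ]
 [0.60775215 0.16382381 0.218     ]
 [0.57382413 0.17032299 0.218     ]] [0.59448084 0.18640112 0.218     ]
[0.033435   0.039362   0.03454489 0.03935509] [ -10.83317058 -100.00861468  169.15590605   78.37562568]
tool y yaw -10.804042698465576
((31.592525482177734, 28.885604858398438), (44.36075210571289, 49.81074905395508), 89.59939575195312)
coaster [ 0.54360603 -0.01444593  0.006     ]
```

Emit:
move_arm(
  plan=[1,8,-40,0,0,0,85,0,0,-40,0,0,0,85,0,0,-20,0,0,0,85,0,0,0,0,0,0,85,0,0,0,0,0,0,85],
)

```text
time: 3.25
eef_pos: [0.5943, 0.1838, 0.2825]
tcp_rot: [0.771, 0.637, 0.001, 0.0]
contact_force: [0.5, 0.1, 0.5]
opening: 0.992
finger_force: 0.0
```

Run:
```python
from h import *
s=ctrl.get_state();w=cams.read_camera("wrist");I=w["color"]
h=cv2.cvtColor(I,cv2.COLOR_RGB2HSV)
m=cv2.inRange(h[:,180:350],(10,150,185),(15,255,255))
n,l,st,ce=cv2.connectedComponentsWithStats(m)
i=1+np.argmax(st[1:,4]);print(st[i])
c=cv2.findContours((l==i).astype(np.uint8),cv2.RETR_EXTERNAL,cv2.CHAIN_APPROX_NONE)[0][0]
r=cv2.minAreaRect(c);bx=cv2.boxPoints(r)+[180,0];print(r,bx.tolist())
P=np.array([wonz(s,w,*p,.218) for p in bx]);print(P.mean(0))
e=np.diff(np.vstack([P,P[:1]]),axis=0);print(np.hypot(e[:,0],e[:,1]),np.degrees(np.arctan2(e[:,1],e[:,0])))
Q=R.from_quat(s["tcp_rot"]);print(s["eef_pos"],"in tool",Q.inv().apply(P.mean(0)-s["eef_pos"]))
cv2.imwrite("pics/w2.png",I[...,::-1])
```

```text
[  59  187   44   42 1796]
((80.5, 207.5), (41.0, 43.0), 90.0) [[239.0, 187.0], [282.0, 187.0], [282.0, 228.0], [239.0, 228.0]]
[0.59406997 0.18344696 0.218     ]
[0.03164233 0.03342982 0.03336808 0.03341046] [-10.89666372 -99.33891488 169.0741556   77.70217148]
[0.59434166 0.18376087 0.28247309] in tool [-0.00038323 -0.00028239  0.06447267]
```

View pics/w2.png

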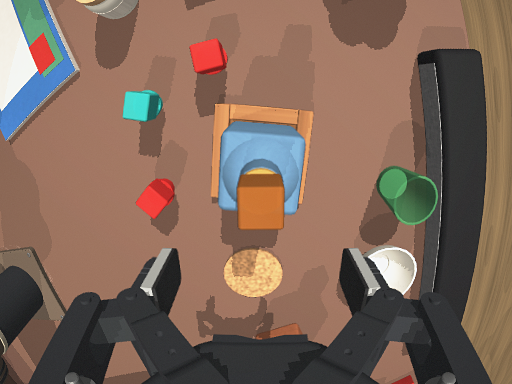

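The wrist view shows the head centred at (261,208), within 0.5 mm and 1° of the tool axis. I'll descend and grip.

Emit:
move_arm(
  plan=[0,0,-35,0,0,0,85,0,0,-35,0,0,0,85,0,0,-22,0,0,0,85,0,0,-10,0,0,0,85,0,0,0,0,0,0,85,0,0,0,0,0,0,30,0,0,0,0,0,0,30,0,0,0,0,0,0,30,0,0,0,0,0,0,30,0,0,0,0,0,0,30,0,0,0,0,0,0,30],
  newtons=100,
)

```text
time: 4.4
eef_pos: [0.5949, 0.1846, 0.1809]
tcp_rot: [0.77, 0.638, 0.001, 0.001]
contact_force: [0.5, 0.3, 4.5]
opening: 0.409
finger_force: 101.9
```

Emit:
move_arm(
  plan=[0,0,1,0,0,0,30,0,0,0,0,0,0,30],
)

```text
time: 4.6
eef_pos: [0.5949, 0.1846, 0.1809]
tcp_rot: [0.77, 0.638, 0.001, 0.001]
contact_force: [3.9, 0.5, 3.4]
opening: 0.407
finger_force: 101.7
```

Emit:
move_arm(
  plan=[0,0,0,0,0,6,30,0,0,0,0,0,6,30,0,0,0,0,0,6,30,0,0,0,0,0,6,30],
)

```text
time: 5.0
eef_pos: [0.594, 0.1846, 0.1809]
tcp_rot: [0.621, 0.784, 0.0, -0.0]
contact_force: [0.8, 0.4, 4.6]
opening: 0.405
finger_force: 101.7
```

```bash
python3 -c "
from h import *
s=ctrl.get_state();print(s['wrist_torque'],s['contact_force'],s['qpos'],s['eef_pos'],R.from_quat(s['tcp_rot']).as_euler('zyx',degrees=True))"
```

```text
[-0.0383197  -0.13156476 -0.67452725] [0.78028857 0.41981644 4.62769582] [ 1.37931228e-01  2.15849036e-01  1.75662755e+00  9.89834132e-04
  1.16916293e+00 -9.41091172e-02] [0.59401346 0.18455337 0.1809322 ] [-1.03272756e+02 -9.82675218e-03 -1.79948663e+02]
```

Emit:
move_arm(
  plan=[0,0,1.5,0,0,6,30,0,0,0,0,0,6,30,0,0,0,0,0,6,30],
)

```text
time: 5.3
eef_pos: [0.5934, 0.1842, 0.1809]
tcp_rot: [0.49, 0.872, -0.0, -0.001]
contact_force: [1.8, 0.5, 0.4]
opening: 0.409
finger_force: 101.3
```

Emit:
move_arm(
  plan=[0,0,1.5,0,0,6,30,0,0,0,0,0,6,30,0,0,0,0,0,6,30],
)

```text
time: 5.6
eef_pos: [0.5928, 0.1841, 0.1812]
tcp_rot: [0.348, 0.938, -0.001, -0.002]
contact_force: [0.7, -1.6, -2.5]
opening: 0.409
finger_force: 101.0
```

Emit:
move_arm(
  plan=[0,0,1.5,0,0,-8,30,0,0,0,0,0,-8,30,0,0,0,0,0,-8,30,0,0,0,0,0,-8,30],
)

```text
time: 6.0
eef_pos: [0.5936, 0.1841, 0.1821]
tcp_rot: [0.594, 0.804, -0.001, 0.0]
contact_force: [5.3, 0.4, -4.7]
opening: 0.405
finger_force: 101.0
```

Emit:
move_arm(
  plan=[0,0,0.7,0,0,-8,30,0,0,0,0,0,-8,30,0,0,0,0,0,-8,30,0,0,0,0,0,-8,30],
)

```text
time: 6.4
eef_pos: [0.5946, 0.184, 0.183]
tcp_rot: [0.793, 0.609, 0.0, 0.001]
contact_force: [7.6, 0.1, -6.0]
opening: 0.411
finger_force: 101.0
```

Emit:
move_arm(
  plan=[0.5,0,0.4,0,0,-8,30,0.5,0,0.3,0,0,-8,30,0,0,0.3,0,0,-8,30,0,0,0.3,0,0,-8,30,0,0,0.3,0,0,-8,30,0,0,0.3,0,0,-8,30],
)

```text
time: 7.0
eef_pos: [0.5956, 0.1835, 0.1846]
tcp_rot: [0.972, 0.234, 0.001, 0.001]
contact_force: [7.2, -1.4, -6.5]
opening: 0.409
finger_force: 100.9
```

Emit:
move_arm(
  plan=[0,0,0.2,0,0,8,30,0,0,0.2,0,0,8,30,0,0,0.3,0,0,8,30,0,0,0.3,0,0,8,30,0,0,0.3,0,0,8,30,0,0,0.3,0,0,8,30],
)

```text
time: 7.6
eef_pos: [0.5945, 0.1846, 0.186]
tcp_rot: [0.791, 0.611, -0.0, -0.001]
contact_force: [4.3, 1.4, -5.8]
opening: 0.412
finger_force: 100.7
```

Emit:
move_arm(
  plan=[0,0,0.4,0,0,8,30,0,0,0.3,0,0,8,30,0,0,0.3,0,0,8,30,0,0,0.3,0,0,8,30,0,0,0.3,0,0,8,30,0,0,0.3,0,0,8,30,0,0,0.3,0,0,8,30,0,0,0.3,0,0,8,30],
)

```text
time: 8.4
eef_pos: [0.5929, 0.1841, 0.1877]
tcp_rot: [0.347, 0.938, -0.001, -0.003]
contact_force: [2.0, 0.7, -6.7]
opening: 0.406
finger_force: 100.7
```

Emit:
move_arm(
  plan=[0,0,0.2,0,0,-8,30,0,0,0.2,0,0,-8,30,0,0,0.3,0,0,-8,30,0,0,0.3,0,0,-8,30,0,0,0.3,0,0,-8,30,0,0,0.3,0,0,-8,30,0,0,0.3,0,0,-8,30,0,0,0.3,0,0,-8,30],
)

```text
time: 9.2
eef_pos: [0.5948, 0.1842, 0.1901]
tcp_rot: [0.793, 0.609, -0.0, 0.0]
contact_force: [5.9, 1.3, -8.2]
opening: 0.407
finger_force: 100.7
```

Run:
```python
from h import *
b=cams.read_camera("side");s=ctrl.get_state();print(s["eef_pos"],s["contact_force"],s["wrist_torque"],s["qpos"][5])
o=cv2.imread("pics/side0.png");n=b["color"][...,::-1]
cv2.imwrite("pics/side1.png",cv2.resize(np.hstack([o[150:270,170:270],n[150:270,170:270]]),(800,480),interpolation=cv2.INTER_CUBIC))
for I in(o,n):
    m=cv2.inRange(cv2.cvtColor(I,cv2.COLOR_BGR2HSV)[180:270,180:245],(95,80,40),(125,255,255));q=np.argwhere(m);print(q.max(0),q.mean(0),len(q))
```

```text
[0.59466843 0.18437464 0.19021496] [ 3.79661713  2.35983539 -6.82413419] [ 0.34569082 -1.06186008 -0.40608753] 0.40606916182848496
[73 51] [47.895574   32.12517289] 1446
[73 51] [47.62260274 32.04520548] 1460
```

View pics/side1.png

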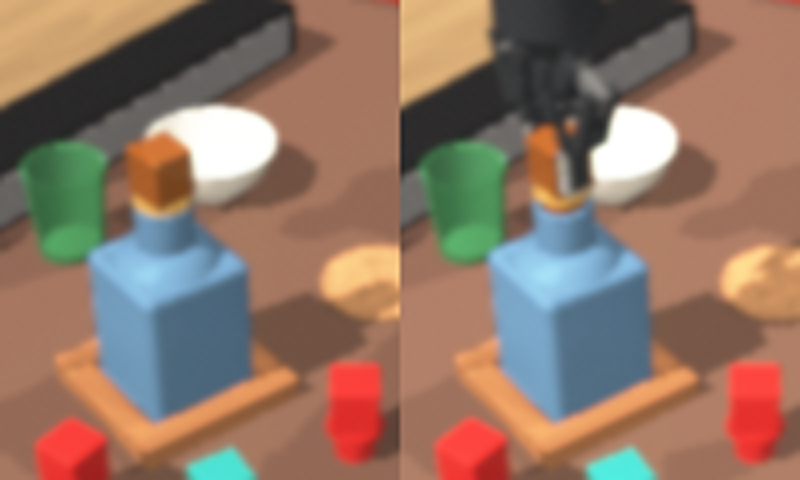

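Left is before, right is now. The decanter's base is unchanged at crop row 415 and the collar has risen off the rim (crop y about 195), so it's coming out. I'll keep going.

Emit:
move_arm(
  plan=[0,0,0.2,0,0,-8,30,0,0,0.2,0,0,-8,30,0,0,0.2,0,0,-8,30,0,0,0.3,0,0,-8,30,0,0,0.3,0,0,-8,30,0,0,0.3,0,0,-8,30,0,0,0.3,0,0,-8,30],
)

```text
time: 9.95
eef_pos: [0.5961, 0.1833, 0.1931]
tcp_rot: [0.986, 0.165, 0.001, 0.002]
contact_force: [8.2, -1.7, -5.9]
opening: 0.405
finger_force: 101.0
```

Emit:
move_arm(
  plan=[0,0,0.2,0,0,8,30,0,0,0.2,0,0,8,30,0,0,0.3,0,0,8,30,0,0,0.3,0,0,8,30,0,0,0.3,0,0,8,30,0,0,0.3,0,0,8,30,0,0,0.3,0,0,8,30],
)

```text
time: 10.65
eef_pos: [0.5937, 0.1844, 0.1955]
tcp_rot: [0.79, 0.613, -0.002, -0.001]
contact_force: [0.8, 0.6, -1.3]
opening: 0.414
finger_force: 101.9
```

It's free: the vertical force is down to the stopper's own weight. I'll lift straight out.

Emit:
move_arm(
  plan=[0,0,2,0,0,0,30,0,0,3,0,0,0,30,0,0,4,0,0,0,30,0,0,5,0,0,0,30,0,0,5,0,0,0,30,0,0,10,0,0,0,30,0,0,20,0,0,0,30,0,0,20,0,0,0,30,0,0,0,0,0,0,30,0,0,0,0,0,0,30],
)

```text
time: 11.65
eef_pos: [0.5952, 0.1845, 0.2671]
tcp_rot: [0.792, 0.61, 0.001, 0.0]
contact_force: [-0.5, 0.3, -0.8]
opening: 0.411
finger_force: 101.5
```

Run:
```python
from h import *
b=cams.read_camera("side");w=cams.read_camera("wrist");n=b["color"][...,::-1]
cv2.imwrite("pics/m.png",np.hstack([cv2.resize(n[90:270,150:290],(373,480),interpolation=cv2.INTER_CUBIC),cv2.resize(w["color"][100:300,170:340,::-1],(408,480))]))
```

```text
(no output)
```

View pics/m.png

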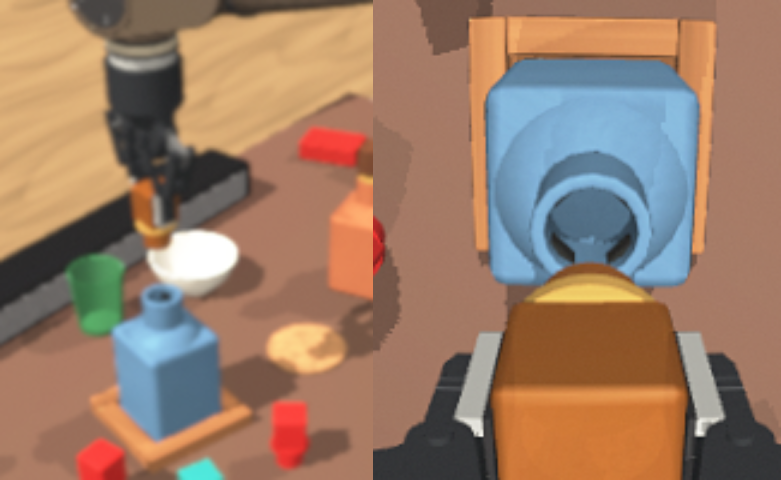

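The side view shows the stopper clear of the neck, with the decanter seated. The wrist view shows the head held square between the pads. I'm carrying it to the coaster.

Emit:
move_arm(
  plan=[-8.5,-33.5,0,0,0,0,30,-8.5,-33.5,0,0,0,0,30,-8.5,-33.5,0,0,0,0,30,-8.5,-33.5,0,0,0,0,30,-8.5,-33.5,0,0,0,0,30,-8.5,-33,0,0,0,0,30,0,0,-35,0,0,0,30,0,0,-35,0,0,0,30,0,0,-35,0,0,0,30,0,0,-30,0,0,0,30,0,0,0,0,0,0,30,0,0,0,0,0,0,30],
)

```text
time: 12.95
eef_pos: [0.5434, -0.0159, 0.1307]
tcp_rot: [0.792, 0.61, -0.001, -0.001]
contact_force: [0.3, 0.4, -0.4]
opening: 0.411
finger_force: 101.5
```

Run:
```python
from h import *
s=ctrl.get_state();w=cams.read_camera("wrist");I=w["color"];print(s["eef_pos"])
h=cv2.cvtColor(I,cv2.COLOR_RGB2HSV)
m=cv2.inRange(h,(12,80,120),(30,255,255))
a=w["color"].copy();cv2.imwrite("pics/w3.png",np.hstack([a[100:384,130:390,::-1],cv2.cvtColor(m[100:384,130:390],cv2.COLOR_GRAY2BGR)]))
```

```text
[ 0.54337634 -0.01588388  0.13068587]
```

View pics/w3.png

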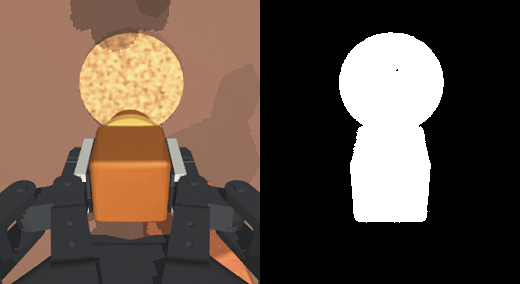

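The coaster at crop (131,82) is centred laterally on the held stopper and agrees with the two earlier fixes. Lowering now.

Emit:
move_arm(
  plan=[0,0,-30,0,0,0,30,0,0,-30,0,0,0,30,0,0,-18,0,0,0,30,0,0,-8,0,0,0,30,0,0,-3,0,0,0,30,0,0,0,0,0,0,30,0,0,0,0,0,0,30],
)

```text
time: 13.7
eef_pos: [0.5453, -0.0163, 0.0442]
tcp_rot: [0.792, 0.61, 0.001, 0.001]
contact_force: [0.8, 0.3, -0.6]
opening: 0.407
finger_force: 101.5
```

Emit:
move_arm(
  plan=[0,0,-1,0,0,0,30,0,0,-1,0,0,0,30,0,0,-1,0,0,0,30,0,0,-1,0,0,0,30,0,0,0,0,0,0,30],
)

```text
time: 14.2
eef_pos: [0.5438, -0.016, 0.0382]
tcp_rot: [0.792, 0.61, -0.0, -0.0]
contact_force: [-0.3, -0.7, -2.6]
opening: 0.412
finger_force: 101.5
```

Emit:
move_arm(
  plan=[0,0,-1,0,0,0,30,0,0,-0.5,0,0,0,30,0,0,0,0,0,0,30,0,0,0,0,0,0,30],
)

```text
time: 14.6
eef_pos: [0.544, -0.016, 0.037]
tcp_rot: [0.792, 0.61, 0.0, 0.0]
contact_force: [-0.0, 0.1, -1.2]
opening: 0.409
finger_force: 101.9
```

Emit:
move_arm(
  plan=[0,0,-0.7,0,0,0,30,0,0,0,0,0,0,30,0,0,0,0,0,0,30],
)

```text
time: 14.9
eef_pos: [0.5441, -0.0161, 0.0369]
tcp_rot: [0.792, 0.61, -0.0, -0.0]
contact_force: [-2.6, 0.3, 5.1]
opening: 0.409
finger_force: 102.3
```

Emit:
move_arm(
  plan=[0,0,-0.7,0,0,0,30,0,0,0,0,0,0,30,0,0,0,0,0,0,30],
)

```text
time: 15.2
eef_pos: [0.5441, -0.0161, 0.0369]
tcp_rot: [0.792, 0.61, -0.0, -0.0]
contact_force: [-4.3, -0.3, 8.5]
opening: 0.409
finger_force: 103.0
```

It's standing on the cork. I'll ease the load off, release gently and lift.

Emit:
move_arm(
  plan=[0,0,1.3,0,0,0,30,0,0,0,0,0,0,30,0,0,0,0,0,0,38,0,0,0,0,0,0,42,0,0,0,0,0,0,50,0,0,0,0,0,0,70,0,0,0,0,0,0,80,0,0,0,0,0,0,80,0,0,0,0,0,0,80],
  newtons=20,
)

```text
time: 16.1
eef_pos: [0.544, -0.016, 0.0368]
tcp_rot: [0.792, 0.61, 0.0, 0.0]
contact_force: [0.2, 0.1, 0.2]
opening: 0.933
finger_force: 0.0
```

Emit:
move_arm(
  plan=[0,0,10,0,0,0,80,0,0,20,0,0,0,80,0,0,40,0,0,0,80,0,0,40,0,0,0,80,0,0,40,0,0,0,80,0,0,40,0,0,0,80,0,0,0,0,0,0,80,0,0,0,0,0,0,80],
)

```text
time: 16.9
eef_pos: [0.5447, -0.0162, 0.229]
tcp_rot: [0.792, 0.61, 0.001, 0.002]
contact_force: [-0.1, 1.4, -0.3]
opening: 0.938
finger_force: 0.0
```

Run:
```python
from h import *
b=cams.read_camera("side");w=cams.read_camera("wrist")
cv2.imwrite("pics/f.png",np.hstack([cv2.resize(b["color"][150:270,170:310,::-1],(420,360)),cv2.resize(w["color"][80:384,100:420,::-1],(379,360))]))
```

```text
(no output)
```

View pics/f.png

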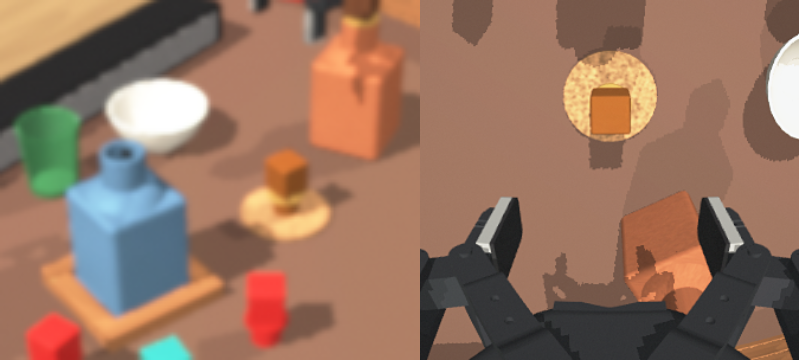

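The stopper stands upright in the middle of the coaster (side crop (286,190), wrist crop (610,105)). The decanter is seated and the gripper is clear. Handing in.

```bash
python3 -c "
from h import *
print(order.sign_off())"
```

```text
the job is handed in; nothing more can be done
None
```

I twisted the amber stopper free without lifting the decanter, stood it upright on the coaster and let go, and handed the job in; sign-off gave no verdict.

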